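# Refit the drive cover of a belt sander

### The arm

A 6-joint arm with a two-finger parallel gripper is mounted at the origin on the work surface. World frame = base frame: x ahead of the robot, y to its left, z up, the work surface at z = 0. Lengths are in mm, angles in rad, forces in N, time in s.
With the tool pointing down it reaches from about 250 to 800 mm from the base axis. Payload 8.5 kg.
Tool frame: the origin (TCP) lies between the finger pads; the fingertips stand 11 mm ahead of it and the grasp point (between the pads) lies 8 mm behind it; z points along the fingers, y is the direction in which the jaws open and shut (so a half turn about z gives the same grasp; the last joint's range is limited). The gripper opens to 85 mm and grips with 20 to 120 N. Pads are 22 mm wide; open, the fingers measure 114 mm over their backs; the gripper's body (76 mm by 85 mm) begins 54 mm behind the grasp point. The pads swing forward as they close: fully open they stand 13 mm farther back than shut.
Start: joints at [1.253, 0.238, -0.013, 1.319, 0, 1.571], TCP at [164.035, 498.671, 242.276] pointing down, gripper open.
Joint ranges: [-2.66, 2.66], [-1.03, 1.9], [-1.14, 1.46], [-1.82, 2.27], [-1.45, 1.34], [-3.14, 3.14]. Speed limits (rad/s): [2.22, 2.22, 2.79, 3.14, 3.14, 3.14].

### API

Orientations are given as a unit quaternion [x, y, z, w].
In Python, from workcell import get_state, camera, finish_job gives the robot as it stands. The module is installed in compiled form; this text tells all that it offers.
- The arm moves only by the tool carry_out, never from a script. Its argument "increments" is one flat list of numbers, 7 for each row, row after row: the turn, a rotation vector about the tool's x, y, z in rad, then the shift along the tool's x, y, z in m, then the opening, from 0 (shut) to 1 (fully open). In form: [wx, wy, wz, x, y, z, fingers, wx, wy, wz, x, y, z, fingers, ...]. A call has 1 to 10 rows; each row is the pose to reach, as a shift and turn from the pose commanded when the call began, along the tool's axes at that moment; what a row does not reach only later rows make up. A row lasts 1/10 s, in which the tool goes at most 50 mm and 8.59 degrees, less where a joint would pass 70% of its speed; a pose out of reach is approached as far as the arm can. A call with a gripper value outside its range is refused whole. The fingers move at their own pace and stop on an object; "grip_force" is the grip in N (left out, the last holds). Time passes only in rows, so rows that repeat a pose let the fingers close. It gives the time, the measured TCP pose, the force and the opening at its end, in the units of the state.
- get_state(): the state, without advancing time (a new reading comes with each control period).
- camera(name): name is "scene" or "top"; returns a dict with "pixels" (384x512x3 uint8, red, green, blue), "intrinsics" (3x3 intrinsics, pixels), "cam_to_world" (4x4, takes a point from camera to world coordinates). Camera axes: x right, y down, z forward; pixel columns grow to the right and rows downward; lengths in mm; the calibration is good to about 2 mm. A picture is of the moment at which its call begins. There is no depth.
- finish_job(): hands the job in, once; it reports no verdict.
The state is a dict: "time_s": time; "qpos": joint angles; "joint_velocities": joint speeds; "effort": joint torques, N m; "tool_pos": TCP position; "eef_rot": TCP orientation; "wrist_force": force on the tool from outside, world axes, zero at the start; "ft_torque": the same for the moment, N m; "gripper_width": finger opening in mm.
Only numpy, scipy, OpenCV 4.12 (cv2) and the standard library are available. Lean on these libraries where they do the work, as an engineer would, in place of code of your own. Each camera call takes 0.05 s, during which the arm holds its last target. There are 200 camera calls.

### The job

The belt sander's drive cover has been laid back on loosely, with the locating pin under its nose still standing on the drive plate. Slide the cover along its channel towards the bow handle until the pin drops into its hidden hole and the cover lies flat, then turn the wing knob so that its cross-bar lines up with the slot, push it right in against its spring and give it a quarter turn, so that it stays locked when you let go. Leave the other things on the bench where they are.

Things in the scene. Friction and masses are not known exactly. Their poses are not given: they have to be found in the camera images.
- sander: Grey portable belt sander, 345 mm long, fixed, lying on its right side in a plywood cradle. Origin on the bench top below the middle of the channel on its upper side; x runs from the front (ball grip) to the rear (bow handle), y to the handle side (the abrasive belt is at -y), z up. The channel is straight along x, 77 mm wide, between ribs 9 mm thick with tops 139 mm above the bench; all else is lower.
- bay_mid (a point): Middle of the channel at the level of its floor, 129 mm above the bench; axes as the sander. The floor is an aluminium drive plate 230 mm long (about x -120 to +110), 4 mm thick, hollow below, with the pin hole and, 110 mm behind it (+x), a slot 36 mm long in x and 14 mm wide, both on the centre line. Ribs stand 10 mm above it; both ends are open, nothing higher there.
- cover: Loose grey drive cover: hollow cap 150 mm long, 74 wide, 22 high, two low round bosses on top, about 0.3 kg with its knob. Origin on the pin's axis at the level of the rim; x runs nose to tail (as the sander's x), z up. At the start it lies in the channel 20 to 50 mm too far forward (-x), pin tip on the plate, origin 10 mm above the floor. Seated it lies flat, origin at floor level, and will not slide on.
- nose (a point): Centre of the cover's nose end face, half-way up (11 mm above the rim), 12 mm ahead (-x) of the pin; axes as the cover. The place to push towards +x: the cover slides with about 2 N; go slowly, 20 to 60 mm/s, so that the pin can drop. Once the pin has dropped in, the push stiffens. A binding pin drops home when the push is eased or the top of the nose pressed down.
- pin_tip (a point): Centre of the lower end of the cover's locating pin: steel, 12 mm diameter, tapered to 6 mm at the tip, 10 mm below the rim. Its round hole of 14.5 mm is hidden below the cover: the plate is shifted to tension the drive belt, so the hole is anywhere from x = -48 to -28 mm from point bay_mid, and must be felt for. In the hole the tip is 10 mm below the floor.
- knob_grip (a point): On the axis of the black wing knob on the cover's tail, 110 mm behind the pin, 4 mm below the wing's top and 57 mm above the cover's rim. Wing 60 mm long (this point's x), 12 mm thick (y), 26 mm high, free all round. The cover's top is 35 mm below this point, 23 mm with the knob fully in, so grip the wing across its thickness with the fingertips at most 20 mm below this point.
- knob (a joint): Turn of the wing knob, rad, positive anticlockwise from above, stops at -1.65 and 1.65. At 0 the wing, and the cross-bar below it (30 x 8 x 4 mm, parallel to the wing), lie along the cover, in line with the slot; within about 0.15 it can go in. Starts 0.35 to 1.25. Locked a quarter turn from 0, either way, with the knob pushed in. Stays where it is left (friction 0.03 N m).
- press (a joint): How far the knob is pushed in, m: 0 out, 0.012 fully in at its stop. A spring pushes it out, 2 N at 0, 7 N fully in. With the bar out of line with the slot, or the cover not seated, it stops near 0.0015. It must be in by 0.010 or more to be turned. Turned and let go it rests near 0.0095, the bar under the plate; let go without turning it springs out.
- glue_center (a point): White glue bottle, 64 mm diameter, 170 mm high, half-way up. Bystander.
- tin_center (a point): Plain steel tin, 84 mm diameter, 85 mm high, half-way up. Bystander.
- block_center (a point): Cork sanding block, 120 x 65 x 38 mm, its centre. Bystander.
Things that resemble listed ones, but are neither listed nor needed, are in the scene too. Leave any green look-alike of the cover alone.

How it is judged (in metres and radians):
On the way, in this order (a step that is already met when the one before it is completed fails the run):
1. the cover's pin is in its hole and the cover lies flat, knob not yet pushed in (z of cover in the frame of sander below 0.1315 m and angle between cover's own z axis and vertical below 0.025 rad and x of cover in the frame of sander between -0.051 and -0.025 m and value of joint press below 0.005 m), for 0.2 s.
2. the knob is pushed in through the slot (value of joint press above 0.0095 m and z of cover in the frame of sander below 0.1315 m and value of joint knob between -0.6 and 0.6 rad), for 0.05 s.
At the end, for the whole second after the job is handed in: The cover's pin is in the hole in the drive plate, the cover lies flat on the plate (within 2.5 mm and 0.025 rad) and straight in its channel, and the knob is pushed in (over 8 mm) and turned at least 1.2 rad from the slot, held by its cross-bar, at rest and released (z of cover in the frame of sander below 0.1315 m and angle between cover's own z axis and vertical below 0.025 rad and x of cover in the frame of sander between -0.051 and -0.025 m and angle between the x axis of cover and the x axis of sander, either way round below 0.04 rad and value of joint press above 0.008 m and (value of joint knob above 1.2 rad or value of joint knob below -1.2 rad) and linear speed of cover below 0.02 m/s); the robot touches nothing.
It fails at once if a bystander (bottle, tin or block) was moved by more than 30 mm (distance of any of glue_center, tin_center, block_center from where it was at the start of the episode above 0.03 m).
It also fails if it takes over 58 s, if anything falls off the work surface, if the arm or the gripper's body presses on something with over 40 N, if the wrist force passes 120 N, or if a joint passes its speed limit or range.

## Working session

There is one attempt and no reset: what is moved stays moved. The work goes in short steps, Python scripts to look and compute and a tool call to move; the robot and the scene stay as the last step left them, time stands still between calls to the robot, and variables do not carry over. Pictures are saved under pics/ and viewed, about 8 in all and at most 12, crops included, and the job is handed in when it is done.

Besides the shell and the picture viewer there is one more tool, called in YAML: its name, and indented under it one key for each argument. carry_out: Moves the arm, as the interface text tells. Its arguments: {"type":"object","properties":{"increments":{"type":"array","items":{"type":"number"}},"grip_force":{"type":"number"}},"required":["increments"]}

```bash
mkdir -p pics; cat > h.py <<'E'
import numpy as np, cv2
from workcell import get_state, camera, finish_job
def snap(n,f):
    c=camera(n); cv2.imwrite(f,c["pixels"][:,:,::-1]); np.savez(f+".npz",K=c["intrinsics"],T=c["cam_to_world"],p=c["pixels"]); return c
def ray(f,u,v,z):
    d=np.load(f+".npz");K,T=d["K"],d["T"]
    r=T[:3,:3]@np.linalg.solve(K,[u,v,1.]);o=T[:3,3]
    return o+r*(z-o[2])/r[2]
def proj(f,P):
    d=np.load(f+".npz");K,T=d["K"],d["T"]
    q=K@(T[:3,:3].T@(np.asarray(P)-T[:3,3])); return q[:2]/q[2]
E
python3 - <<'E'
from h import *
a=snap("scene","pics/s0.png");b=snap("top","pics/t0.png")
print(a["cam_to_world"].round(3),b["cam_to_world"].round(3),a["intrinsics"],b["intrinsics"]);print(get_state())
cv2.imwrite("pics/t0x.png",cv2.resize(cv2.imread("pics/t0.png"),(800,600)))
cv2.imwrite("pics/s0x.png",cv2.resize(cv2.imread("pics/s0.png"),(800,600)))
E
```

```text
[[ 2.440000e-01  7.460000e-01 -6.200000e-01  1.454949e+03]
 [ 9.700000e-01 -1.910000e-01  1.520000e-01 -2.240800e+02]
 [-5.000000e-03 -6.380000e-01 -7.700000e-01  1.187407e+03]
 [ 0.000000e+00  0.000000e+00  0.000000e+00  1.000000e+00]] [[ 2.100000e-02 -9.810000e-01  1.940000e-01  3.819040e+02]
 [-1.000000e+00 -1.800000e-02  1.700000e-02 -3.263400e+01]
 [-1.300000e-02 -1.940000e-01 -9.810000e-01  1.222406e+03]
 [ 0.000000e+00  0.000000e+00  0.000000e+00  1.000000e+00]] [[446.74705628   0.         250.19252588]
 [  0.         446.74705628 194.84348605]
 [  0.           0.           1.        ]] [[356.10842082   0.         254.20274282]
 [  0.         356.10842082 194.92070942]
 [  0.           0.           1.        ]]
{'time_s': 0.1, 'qpos': array([ 1.25306188e+00,  2.38757588e-01, -1.41400798e-02,  1.31920348e+00,
        1.89992841e-06,  1.57079117e+00]), 'joint_velocities': array([-0.000844  , -0.00229748,  0.0014291 ,  0.00081007, -0.00012239,
       -0.00029368]), 'effort': array([ 1.60090981e-04, -5.39718318e+01,  3.46999097e+01,  1.33532440e-02,
        7.85036855e-05,  1.86771933e-05]), 'tool_pos': array([163.90981939, 498.39437323, 241.73422702]), 'eef_rot': array([ 1.58197213e-01,  9.87407320e-01, -6.44045328e-04, -1.04151048e-04]), 'wrist_force': array([ 0.60112434,  0.05305677, -0.50050529]), 'ft_torque': array([-0.01025493, -0.00904943, -0.04986451]), 'gripper_width': 85.2627675323454}
```

View pics/t0x.png

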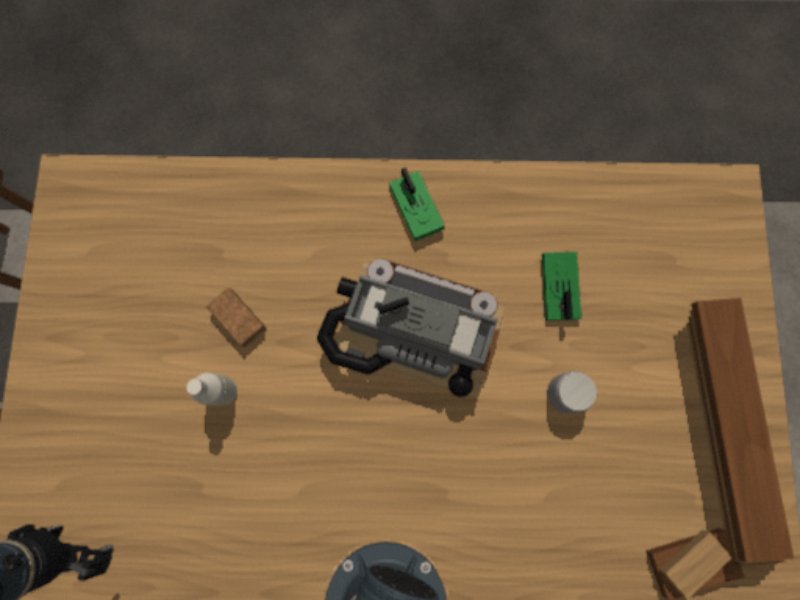

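View pics/s0x.png

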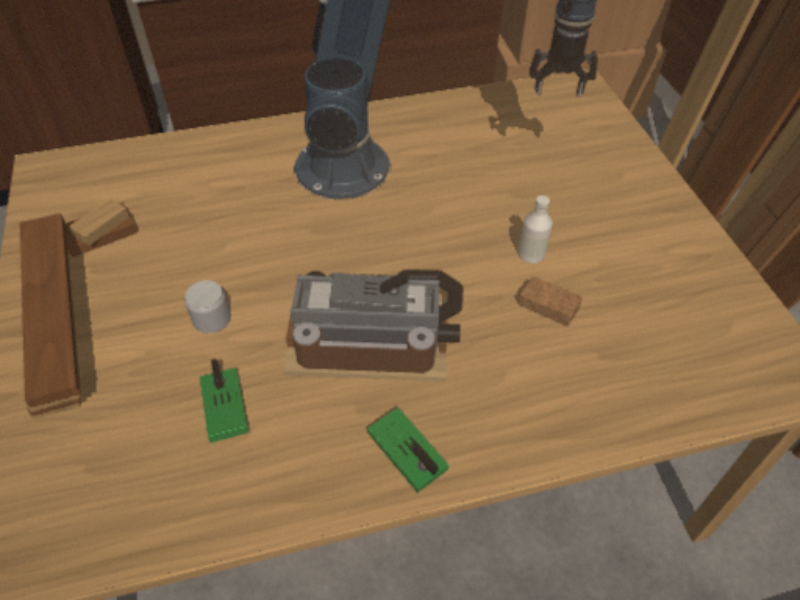

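The top view shows the grey cover in the sander's channel at about (425,312) in the 800-px picture. The bow handle is at left (335,345) and the ball grip at right (460,384). Look-alikes are the green covers at (416,205) and (561,287), so the grey one is my choice. Next I'll take close crops.

```bash
python3 - <<'E'
from h import *
t=cv2.imread("pics/t0.png")[160:250,195:330]; s=cv2.imread("pics/s0.png")[165:245,175:305]
cv2.imwrite("pics/c0.png",cv2.resize(t,(799,533),interpolation=cv2.INTER_CUBIC))
cv2.imwrite("pics/c1.png",cv2.resize(s,(780,480),interpolation=cv2.INTER_CUBIC))
E
```

```text
(no output)
```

View pics/c0.png

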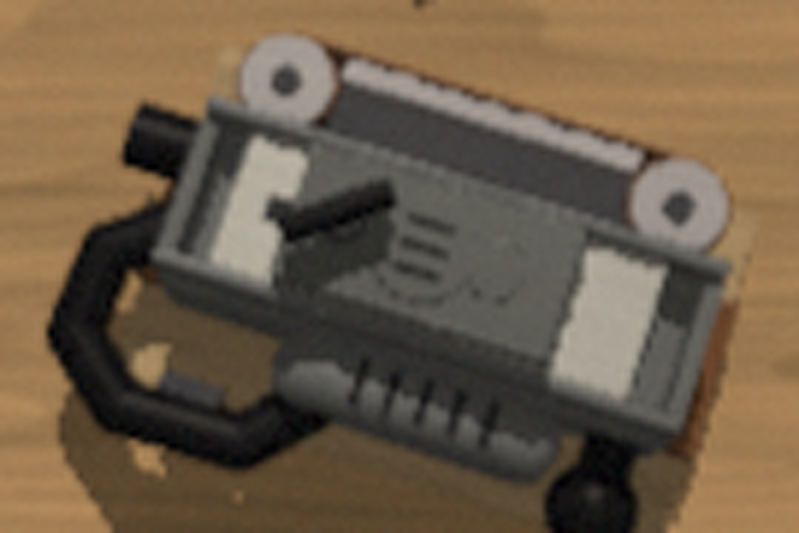

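View pics/c1.png

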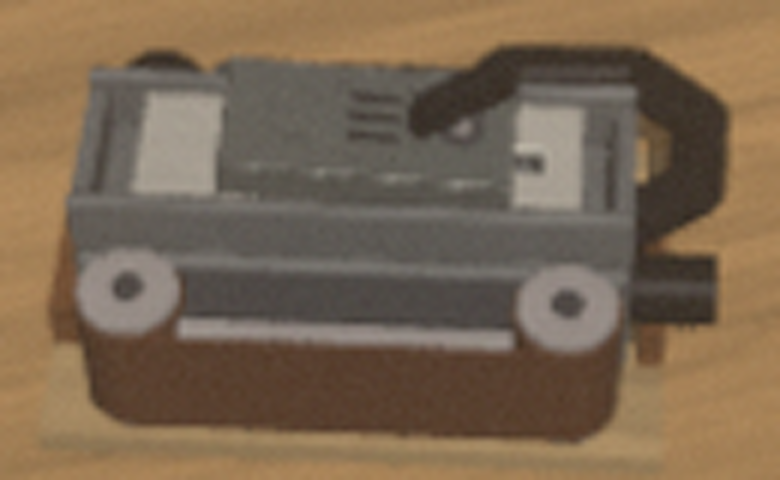

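The crops show the cover's nose edge at top-crop (590,240)–(553,388), the tail by the slot at (272,208), and the wing top from (285,228) to (392,192). The plate ends are at (262,135)/(212,262) and (667,262)/(632,402).

```bash
python3 - <<'E'
from h import *
k=799/135
T=lambda u,v,z: ray("pics/t0.png",195+(u+.5)/k-.5,160+(v+.5)/k-.5,z)
S=lambda u,v,z: ray("pics/s0.png",175+(u+.5)/6-.5,165+(v+.5)/6-.5,z)
for n,p,z in [("farrib L",(212,103),139),("farrib R",(727,270),139),("nearrib L",(158,255),139),("nearrib R",(660,430),139),
 ("plate UL",(250,137),129),("LL",(210,262),129),("UR",(667,262),129),("LR",(632,402),129),
 ("nose U",(588,240),161),("nose L",(553,388),161),("wing tipR",(390,195),192),("wing tipL",(285,228),192)]:
    print(n,T(*p,z).round(1))
print("scene")
for n,p,z in [("near rib L",(72,200),139),("near rib R",(635,207),139),("far L",(92,75),139),("far R",(632,92),139),("plate LT",(147,93),129),("plate LB",(132,190),129),("plate RT",(585,107),129),("RB",(583,207),129),("nose top U",(230,62),161),("nose top B",(220,165),161),("wing",(418,122),192)]:
    print(n,S(*p,z).round(1))
E
```

```text
farrib L [651.5  61.8 139. ]
farrib R [ 567.  -209.2  139. ]
nearrib L [569.3  87.2 139. ]
nearrib R [ 483.2 -173.9  139. ]
plate UL [635.8  41.7 129. ]
LL [567.8  60.7 129. ]
UR [ 572.4 -179.5  129. ]
LR [ 498.4 -160.8  129. ]
nose U [ 577.5 -135.   161. ]
nose L [ 501.3 -117.3  161. ]
wing tipR [592.7 -33.4 192. ]
wing tipL [575.   18.6 192. ]
scene
near rib L [ 574.6 -207.1  139. ]
near rib R [649.7  67.2 139. ]
far L [ 493.  -183.7  139. ]
far R [575.1  87.8 139. ]
plate LT [ 503.7 -157.2  129. ]
plate LB [ 567.3 -176.1  129. ]
plate RT [570.6  63.9 129. ]
RB [635.5  44.4 129. ]
nose top U [ 522.  -113.9  161. ]
nose top B [ 589.1 -132.2  161. ]
wing [612.3 -35.4 192. ]
```

```bash
cat >> h.py <<'E'
from scipy.spatial.transform import Rotation as R
B=np.array([570.4,-53.]);A=np.radians(73.1);D=np.array([np.cos(A),np.sin(A)]);N=np.array([-D[1],D[0]])
def tgt(xyz,yaw):  # world mm, yaw of tool y deg, pointing down -> one row
    s=get_state();R0=R.from_quat(s["eef_rot"]);y=np.radians(yaw)
    ty=np.array([np.cos(y),np.sin(y),0]);tz=np.array([0,0,-1.]);R1=R.from_matrix(np.c_[np.cross(ty,tz),ty,tz])
    print("row",(R0.inv()*R1).as_rotvec().round(3),(R0.inv().apply(np.asarray(xyz)-s["tool_pos"])/1000).round(4))
def st():
    s=get_state();p=s["tool_pos"];v=p[:2]-B
    print("t",round(s["time_s"],2),"pos",p.round(1),"sander",(v@D).round(1),(v@N).round(1),"F",s["wrist_force"].round(1),"M",s["ft_torque"].round(2),"w",round(s["gripper_width"],1),"q",s["qpos"].round(2), "yaw",np.degrees(np.arctan2(*R.from_quat(s["eef_rot"]).as_matrix()[[1,0],1])).round(2))
E
python3 - <<'E'
from h import *
st();p=B-118*D;tgt([*p,240],73.1)
E
```

```text
t 0.1 pos [163.9 498.4 241.7] sander 409.4 549.2 F [ 0.6  0.1 -0.5] M [-0.01 -0.01 -0.05] w 85.3 q [ 1.25  0.24 -0.01  1.32  0.    1.57] yaw 71.8
row [-0.001 -0.    -0.023] [-0.5611 -0.5148  0.0024]
```

carry_out:
  increments: [0,0,-0.023,-0.561,-0.515,0,0,0,0,-0.023,-0.561,-0.515,0,0,0,0,-0.023,-0.561,-0.515,0,0,0,0,-0.023,-0.561,-0.515,0,0,0,0,-0.023,-0.561,-0.515,0,0,0,0,-0.023,-0.561,-0.515,0,0,0,0,-0.023,-0.561,-0.515,0,0,0,0,-0.023,-0.561,-0.515,0,0,0,0,-0.023,-0.561,-0.515,0,0,0,0,-0.023,-0.561,-0.515,0,0]

```text
time_s: 1.1
tool_pos: [408.7, 60.3, 242.3]
eef_rot: [0.147, 0.989, 0.0, 0.0]
wrist_force: [1.4, 0.5, 0.2]
gripper_width: 0.0
```

```bash
python3 - <<'E'
from h import *
st();p=B-118*D;tgt([*p,240],73.1)
E
```

```text
t 1.1 pos [408.7  60.3 242.3] sander 61.4 187.6 F [1.4 0.5 0.2] M [ 0.01 -0.03 -0.02] w 0.0 q [ 0.15  0.05 -0.25  1.28  0.    0.44] yaw 73.1
row [0. 0. 0.] [-0.1876 -0.1794  0.0024]
```

carry_out:
  increments: [0,0,0,-0.188,-0.179,0,0,0,0,0,-0.188,-0.179,0,0,0,0,0,-0.188,-0.179,0,0,0,0,0,-0.188,-0.179,0,0,0,0,0,-0.188,-0.179,0,0,0,0,0,-0.188,-0.179,0,0,0,0,0,-0.188,-0.179,0,0,0,0,0,-0.188,-0.179,0.04,0,0,0,0,-0.188,-0.179,0.06,0,0,0,0,-0.188,-0.179,0.06,0]

```text
time_s: 2.1
tool_pos: [533.7, -161.5, 179.9]
eef_rot: [0.146, 0.989, 0.0, -0.003]
wrist_force: [-0.7, 0.9, -0.6]
gripper_width: -0.0
```

```bash
python3 - <<'E'
from h import *
st();snap("scene","pics/s1.png");snap("top","pics/t1.png")
t=cv2.imread("pics/t1.png")[160:250,195:330]; s=cv2.imread("pics/s1.png")[165:245,175:305]
a=cv2.resize(t,(540,360),interpolation=cv2.INTER_CUBIC);b=cv2.resize(s,(390,240),interpolation=cv2.INTER_CUBIC)
c=np.zeros((600,540,3),np.uint8);c[:360]=a;c[360:,:390]=b
cv2.imwrite("pics/c2.png",c)
E
```

```text
t 2.1 pos [ 533.7 -161.5  179.9] sander -114.5 3.5 F [-0.7  0.9 -0.6] M [-0.02  0.03  0.  ] w -0.0 q [-0.29  0.32 -0.05  1.2   0.   -0.  ] yaw 73.18
```

View pics/c2.png

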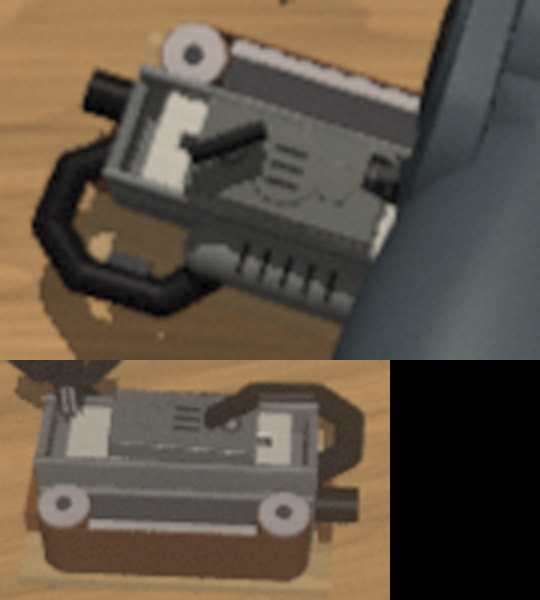

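The scene inset shows the closed fingertips at (68,400), ahead of the cover's nose at (112,430) and clear of it. I'll lower them into the channel.

carry_out:
  increments: [0,0,0,0,0,0.01,0,0,0,0,0,0,0.02,0,0,0,0,0,0,0.028,0,0,0,0,0,0,0.032,0,0,0,0,0,0,0.032,0]

```text
time_s: 2.7
tool_pos: [535.8, -163.4, 149.6]
eef_rot: [0.147, 0.989, 0.0, -0.001]
wrist_force: [0.2, -0.3, 0.5]
gripper_width: -0.1
```

```bash
python3 - <<'E'
from h import *
st();p=B-110*D;tgt([*p,148],73.1)
E
```

```text
t 2.7 pos [ 535.8 -163.4  149.6] sander -115.7 1.0 F [ 0.2 -0.3  0.5] M [0.01 0.02 0.03] w -0.1 q [-0.3   0.34 -0.11  1.12 -0.   -0.  ] yaw 73.1
row [-0.    -0.001  0.   ] [-0.001   0.0057  0.0016]
```

carry_out:
  increments: [0,0,0,-0.001,0.003,0.001,0,0,0,0,-0.001,0.006,0.002,0,0,0,0,-0.001,0.009,0.002,0,0,0,0,-0.001,0.012,0.002,0,0,0,0,-0.001,0.015,0.002,0,0,0,0,-0.001,0.018,0.002,0,0,0,0,-0.001,0.021,0.002,0,0,0,0,-0.001,0.024,0.002,0]

```text
time_s: 3.5
tool_pos: [544.2, -140.6, 148.4]
eef_rot: [0.147, 0.989, -0.0, 0.0]
wrist_force: [0.1, -0.5, 0.0]
gripper_width: 0.1
```

```bash
python3 -c "
from h import *
st()"
```

```text
t 3.5 pos [ 544.2 -140.6  148.4] sander -91.5 -0.4 F [ 0.1 -0.5  0. ] M [-0.    0.01 -0.02] w 0.1 q [-0.25  0.35 -0.1   1.12 -0.    0.04] yaw 73.11
```

carry_out:
  increments: [0,0,0,0,0.003,0,0,0,0,0,0,0.006,0,0,0,0,0,0,0.009,0,0,0,0,0,0,0.012,0,0,0,0,0,0,0.015,0,0]

```text
time_s: 4.0
tool_pos: [548.5, -126.4, 148.3]
eef_rot: [0.147, 0.989, -0.0, -0.0]
wrist_force: [-0.6, -1.9, 0.4]
gripper_width: 0.2
```

```bash
python3 -c "
from h import *
st()"
```

```text
t 4.0 pos [ 548.5 -126.4  148.3] sander -76.6 -0.4 F [-0.6 -1.9  0.4] M [-0.44  0.13 -0.  ] w 0.2 q [-0.23  0.35 -0.1   1.12 -0.    0.07] yaw 73.1
```

Contact is made, at about 2 N. I'll keep pushing slowly.

carry_out:
  increments: [0,0,0,0,0.0025,0,0,0,0,0,0,0.005,0,0,0,0,0,0,0.0075,0,0,0,0,0,0,0.01,0,0]

```text
time_s: 4.4
tool_pos: [551.3, -116.6, 148.2]
eef_rot: [0.147, 0.989, 0.0, -0.0]
wrist_force: [-1.0, -0.3, 0.1]
gripper_width: -0.1
```

carry_out:
  increments: [0,0,0,0,0.0025,0,0,0,0,0,0,0.005,0,0,0,0,0,0,0.0075,0,0]

```text
time_s: 4.7
tool_pos: [552.8, -111.9, 148.4]
eef_rot: [0.148, 0.989, -0.003, -0.0]
wrist_force: [-5.3, -21.0, 2.0]
gripper_width: -0.1
```

The push stiffened to 21 N, so the pin is probably in. I'll ease off, rise and look.

carry_out:
  increments: [0,0,0,0,-0.004,0,0,0,0,0,0,-0.012,0,0,0,0,0,0,-0.02,0,0,0,0,0,0,-0.02,-0.03,0,0,0,0,0,-0.02,-0.075,0,0,0,0,0,-0.02,-0.1,0]

```text
time_s: 5.3
tool_pos: [548.2, -129.4, 251.4]
eef_rot: [0.147, 0.989, 0.0, 0.001]
wrist_force: [0.9, 0.1, 0.2]
gripper_width: 0.1
```

```bash
python3 - <<'E'
from h import *
st();snap("scene","pics/s2.png");snap("top","pics/t2.png")
t=cv2.imread("pics/t2.png")[160:250,195:330]; s=cv2.imread("pics/s2.png")[165:245,175:305]
a=cv2.resize(t,(540,360),interpolation=cv2.INTER_CUBIC);b=cv2.resize(s,(390,240),interpolation=cv2.INTER_CUBIC)
c=np.zeros((600,780,3),np.uint8);c[:360,:540]=a;c[360:,:390]=b;c[360:,390:]=cv2.resize(cv2.imread("pics/s0.png")[165:245,175:305],(390,240),interpolation=cv2.INTER_CUBIC)
cv2.imwrite("pics/c3.png",c)
E
```

```text
t 5.3 pos [ 548.2 -129.4  251.4] sander -79.6 -0.9 F [0.9 0.1 0.2] M [-0.07 -0.04 -0.03] w 0.1 q [-0.23  0.3   0.1   1.36  0.    0.06] yaw 73.09
```

View pics/c3.png

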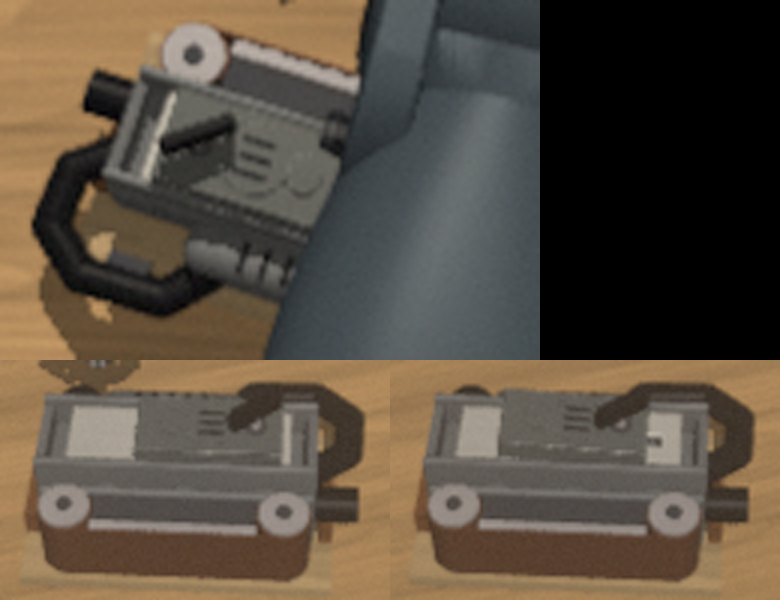

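The lower-left inset shows the cover shifted aft with its nose edge at (135,430), now low between the ribs, so it looks flat. The wing top runs (162,147)–(233,122) in the top inset.

```bash
python3 - <<'E'
from h import *
T=lambda u,v,z: ray("pics/t2.png",195+(u+.5)/4-.5,160+(v+.5)/4-.5,z)
# detect black wing top, in crop
im=cv2.imread("pics/t2.png");g=im.max(2)[185:206,230:258];print(g)
a=T(164,146,190)[:2];b=T(233,121,190)[:2];m=(a+b)/2
print(a,b,m,(m-B)@D,(m-B)@N,np.linalg.norm(a-b),np.degrees(np.arctan2(*(a-b)[::-1])))
S=lambda u,v,z: ray("pics/s2.png",175+(u+.5)/3-.5,165+(v-360+.5)/3-.5,z)
for p in [(135,397),(137,455)]: 
  q=S(*p,151)[:2]; print((q-B)@D,(q-B)@N)
E
```

```text
[[ 88  48  57  60  55  64 122 184 165 112 106 105 106 107 104 106 104 104
  102  97  93  95  90  94  95 105 118 119]
 [ 68  50  57  59  56  79 143 179 126 108 105 105 106 104 107 106 108 105
  105 105 105 105  95  94  93  93  94  95]
 [ 54  54  59  57  57  95 162 175 112 106 105 106 106 104 106 106 105 106
  105 106 104 101  95 107 105 101  95  97]
 [ 51  57  59  57  64 122 178 161 110 104 102 103 105 104 106 103 105 104
  106 101  82  74  74  92 106 107 104 108]
 [ 49  71  82  59  91 159 181 127 107 101 103 106 106 105 105 104  99  81
   78  76  55  45  50  70 106 108 105 103]
 [ 55  77 100  91 117 172 175 108 104 103 103 105 103  98  82  84  73  58
   51  48  49  44  37  52  90 101 101 113]
 [ 55  77 108 112 145 181 162 104 102 104  98  83  83  70  55  55  49  49
   46  39  35  27  21  39  77 102 103 111]
 [ 73  97 111 125 168 180 128  98  82  82  73  55  51  44  45  43  40  36
   32  25  20  17  17  40  84 106 106 106]
 [ 80 110 110 138 177 137  86  68  53  51  46  43  43  37  38  30  22  22
   14  13  25  40  31  62  97 103  88  96]
 [ 79 110 114 139 150  75  54  43  44  42  38  
[... 894 characters left out ...]
 186 174 104  92  54  54  54  53  53  54  50  54  54  57  53  55  54
   58  62  72  66  80  62  67  75  83  95]
 [146 186 149  96  90  55  52  54  54  54  55  54  56  57  54  56  52  55
   55  67  87  94 100  87  80  67  55  64]
 [143 161 139  63  66  55  67  54  56  55  54  56  55  53  52  53  62  85
   85  91  96  91 102 101 101  94  84  81]
 [125 125 106  49  48  49  56  50  52  53  57  55  55  55  66  86  93 103
  103 102  97  90  93 104 104 100 101 100]]
[580.91920512  39.88497652] [600.73783538 -10.68130906] [590.82852025  14.60183373] 70.62096847028097 0.10571567812720821 54.311392388636385 111.40188549331373
-52.03874486030364 29.77913128515927
-42.869191101639984 -47.976652191594255
```

```bash
python3 - <<'E'
from h import *
st();p=B+70.5*D;tgt([*p,240],20.5)
E
```

```text
t 5.4 pos [ 549.3 -129.6  252.3] sander -79.4 -2.1 F [-0.5 -0.  -1.1] M [ 0.01  0.   -0.02] w -0.0 q [-0.23  0.3   0.1   1.36  0.    0.06] yaw 73.09
row [0.004 0.006 0.918] [0.0022 0.1499 0.0124]
```

carry_out:
  increments: [0,0,0.13,0.001,0.03,0.01,0.6,0,0,0.26,0.001,0.06,0.01,0.6,0,0,0.4,0.001,0.09,0.01,0.6,0,0,0.53,0.001,0.12,0.01,0.6,0,0,0.66,0.001,0.15,0.01,0.6,0,0,0.79,0.001,0.15,0.01,0.6,0,0,0.918,0.001,0.15,0.01,0.6,0,0,0.918,0.001,0.15,0.01,0.6,0,0,0.918,0.001,0.15,0.01,0.6]

```text
time_s: 6.3
tool_pos: [590.1, 14.7, 237.7]
eef_rot: [0.568, 0.823, -0.0, -0.0]
wrist_force: [0.7, -0.3, 1.0]
gripper_width: 51.3
```

```bash
python3 - <<'E'
from h import *
st();p=B+70.5*D;tgt([*p,179],20.5)
E
```

```text
t 6.3 pos [590.1  14.7 237.7] sander 70.5 0.8 F [ 0.7 -0.3  1. ] M [ 0.02 -0.    0.01] w 51.3 q [0.02 0.35 0.14 1.36 0.   1.23] yaw 20.71
row [-0.001 -0.     0.004] [-0.0005  0.0007  0.0587]
```

carry_out:
  increments: [0,0,0,0,0,0.015,0.6,0,0,0,0,0,0.03,0.6,0,0,0,0,0,0.045,0.6,0,0,0,0,0,0.056,0.6,0,0,0,0,0,0.058,0.6,0,0,0,0,0,0.058,0.6]
  grip_force: 40

```text
time_s: 6.9
tool_pos: [590.2, 14.7, 180.2]
eef_rot: [0.57, 0.822, -0.0, -0.0]
wrist_force: [-0.7, 0.2, -0.6]
gripper_width: 51.3
```

carry_out:
  increments: [0,0,0,0,0,0,0.0,0,0,0,0,0,0,0.0,0,0,0,0,0,0,0.0,0,0,0,0,0,0,0.0,0,0,0,0,0,0,0.0,0,0,0,0,0,0,0]

```text
time_s: 7.5
tool_pos: [590.9, 15.0, 180.7]
eef_rot: [0.57, 0.822, 0.0, 0.001]
wrist_force: [3.2, -0.5, 2.6]
gripper_width: 10.9
```

```bash
python3 - <<'E'
from h import *
st();p=B+70.5*D;tgt([*p,179],-16.9)
E
```

```text
t 7.5 pos [590.9  15.  180.7] sander 71.0 0.1 F [ 3.2 -0.5  2.6] M [ 0.05 -0.69  0.01] w 10.9 q [ 0.03  0.38  0.03  1.22 -0.    1.24] yaw 20.52
row [0.001 0.    0.653] [-0.0005 -0.0002  0.0017]
```

Gripped: the width is 11 mm against the 12 mm wing. Now I'll turn it into line with the slot.

carry_out:
  increments: [0,0,0.11,0,0,0,0,0,0,0.22,0,0,0,0,0,0,0.33,0,0,0,0,0,0,0.44,0,0,0,0,0,0,0.55,0,0,0,0,0,0,0.653,0,0,0,0,0,0,0.653,0,0,0,0,0,0,0.653,0,0,0,0]

```text
time_s: 8.3
tool_pos: [590.2, 15.0, 180.3]
eef_rot: [0.802, 0.597, -0.0, -0.0]
wrist_force: [0.7, 0.5, 0.9]
gripper_width: 11.1
```

```bash
python3 - <<'E'
from h import *
st()
E
```

```text
t 8.3 pos [590.2  15.  180.3] sander 70.8 0.9 F [0.7 0.5 0.9] M [ 0.17 -0.1  -0.04] w 11.1 q [0.03 0.38 0.02 1.22 0.   1.89] yaw -16.73
```

carry_out:
  increments: [0,0,0,0,0,0.003,0,0,0,0,0,0,0.005,0,0,0,0,0,0,0.005,0]

```text
time_s: 8.6
tool_pos: [590.2, 15.0, 175.1]
eef_rot: [0.803, 0.596, -0.0, -0.0]
wrist_force: [0.0, 0.8, 3.6]
gripper_width: 11.2
```

```bash
python3 - <<'E'
from h import *
st()
E
```

```text
t 8.6 pos [590.2  15.  175.1] sander 70.8 0.8 F [0.  0.8 3.6] M [0.3  0.04 0.03] w 11.2 q [0.03 0.38 0.01 1.21 0.   1.89] yaw -16.85
```

The force, 3.6 N at 5 mm, matches the spring, so the bar is entering the slot. I'll push on to the stop.

carry_out:
  increments: [0,0,0,0,0,0.003,0,0,0,0,0,0,0.006,0,0,0,0,0,0,0.0075,0,0,0,0,0,0,0.008,0,0,0,0,0,0,0.008,0]

```text
time_s: 9.1
tool_pos: [590.4, 15.0, 168.9]
eef_rot: [0.803, 0.596, 0.001, 0.0]
wrist_force: [-4.4, 0.2, 17.8]
gripper_width: 11.1
```

```bash
python3 - <<'E'
from h import *
st()
E
```

```text
t 9.1 pos [590.4  15.  168.9] sander 70.8 0.7 F [-4.4  0.2 17.8] M [0.22 1.2  0.  ] w 11.1 q [0.03 0.38 0.   1.19 0.   1.89] yaw -16.88
```

It is at the stop, 12 mm in at 18 N. Quarter turn anticlockwise next.

carry_out:
  increments: [0,0,-0.12,0,0,0,0,0,0,-0.24,0,0,0,0,0,0,-0.36,0,0,0,0,0,0,-0.48,0,0,0,0,0,0,-0.6,0,0,0,0,0,0,-0.72,0,0,0,0,0,0,-0.84,0,0,0,0,0,0,-0.96,0,0,0,0]

```text
time_s: 9.9
tool_pos: [591.5, 15.1, 169.0]
eef_rot: [0.435, 0.9, 0.001, 0.002]
wrist_force: [-0.9, 2.1, 13.4]
gripper_width: 11.1
```

carry_out:
  increments: [0,0,-0.12,0,0,0,0,0,0,-0.24,0,0,0,0,0,0,-0.36,0,0,0,0,0,0,-0.48,0,0,0,0,0,0,-0.6,0,0,0,0,0,0,-0.61,0,0,0,0,0,0,-0.61,0,0,0,0]

```text
time_s: 10.6
tool_pos: [591.9, 15.6, 169.0]
eef_rot: [0.147, 0.989, 0.001, 0.002]
wrist_force: [1.6, 4.7, 14.1]
gripper_width: 10.9
```

```bash
python3 - <<'E'
from h import *
st()
E
```

```text
t 10.6 pos [591.9  15.6 169. ] sander 71.9 -0.6 F [ 1.6  4.7 14.1] M [ 0.89 -0.26 -0.03] w 10.9 q [0.03 0.38 0.   1.19 0.   0.32] yaw 73.13
```

Now I'll ease up, open, and lift clear.

carry_out:
  increments: [0,0,0,0,0,-0.002,0,0,0,0,0,0,-0.002,0,0,0,0,0,0,-0.002,0.5,0,0,0,0,0,-0.002,0.5,0,0,0,0,0,-0.002,0.5,0,0,0,0,0,-0.002,0.5,0,0,0,0,0,-0.02,0.5,0,0,0,0,0,-0.05,0.5,0,0,0,0,0,-0.1,0.5]

```text
time_s: 11.5
tool_pos: [588.8, 14.8, 265.6]
eef_rot: [0.147, 0.989, -0.001, -0.003]
wrist_force: [0.6, -0.2, 0.1]
gripper_width: 42.7
```

carry_out:
  increments: [0,0,0,0.05,0,-0.03,0.5,0,0,0,0.1,0,-0.03,0.5,0,0,0,0.15,0,-0.03,0.5,0,0,0,0.2,0,-0.03,0.5,0,0,0,0.2,0,-0.03,0.5,0,0,0,0.2,0,-0.03,0.5]

```text
time_s: 12.1
tool_pos: [397.9, 73.5, 297.9]
eef_rot: [0.147, 0.989, 0.0, 0.001]
wrist_force: [0.7, -0.4, 0.2]
gripper_width: 42.4
```

```bash
python3 - <<'E'
from h import *
st();snap("scene","pics/s3.png");snap("top","pics/t3.png")
t=cv2.imread("pics/t3.png")[160:250,195:330]; s=cv2.imread("pics/s3.png")[165:245,175:305]
a=cv2.resize(t,(540,360),interpolation=cv2.INTER_CUBIC);b=cv2.resize(s,(390,240),interpolation=cv2.INTER_CUBIC)
c=np.zeros((600,780,3),np.uint8);c[:360,:540]=a;c[360:,:390]=b;c[360:,390:]=cv2.resize(cv2.imread("pics/s2.png")[165:245,175:305],(390,240),interpolation=cv2.INTER_CUBIC)
cv2.imwrite("pics/c4.png",c)
E
```

```text
t 12.1 pos [397.9  73.5 297.9] sander 70.9 201.8 F [ 0.7 -0.4  0.2] M [0.01 0.06 0.04] w 42.4 q [ 0.18  0.02 -0.14  1.42 -0.    0.48] yaw 73.13
```

View pics/c4.png

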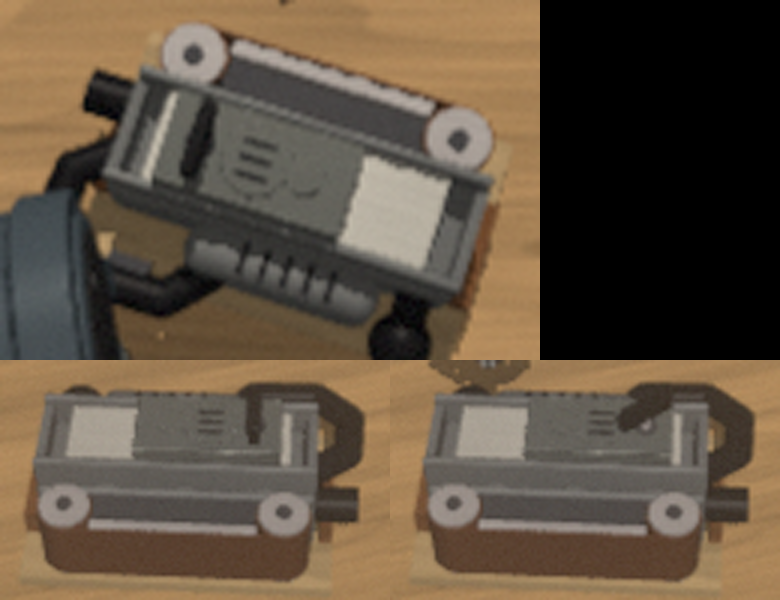

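The wing now lies across the cover, in the top inset from (208,97) to (190,180), with a short shadow. In the scene inset it runs down to (254,440). One height check before handing in.

```bash
python3 - <<'E'
from h import *
def tri(tp,sp):
    A=[];b=[]
    for f,(u,v) in (("pics/t3.png",tp),("pics/s3.png",sp)):
        o=ray(f,u,v,0);d=ray(f,u,v,100)-o;d/=np.linalg.norm(d);M=np.eye(3)-np.outer(d,d);A.append(M);b.append(M@o)
    return np.linalg.solve(sum(A),sum(b))
# belt-side wing tip, top edge
print(tri((195+208/4,160+99/4),(175+255/3,165+(433-360)/3)))
# predicted top inset pixel of wing-tip top for pressed / out
for z in (180.5,190):
  for s in (-30,30):
    P=np.r_[B+70.7*D+s*N,z]
    a=proj("pics/t3.png",P);c=proj("pics/s3.png",P);print(z,s,((a-[195,160])*4).round(),((c-[175,165])*3+[0,360]).round())
E
```

```text
[621.09142807   9.25690802 168.64483911]
180.5 -30 [210.  97.] [250. 425.]
180.5 30 [185. 172.] [252. 380.]
190 -30 [210.  94.] [250. 419.]
190 30 [184. 170.] [252. 374.]
```

```bash
python3 -c "
from h import *
finish_job()"
```

```text
the job is handed in; nothing more can be done
```

I slid the cover aft until the pin dropped in, lined the wing knob up with the slot, pushed it in and locked it a quarter turn anticlockwise. I handed the job in at about 12 s; `finish_job` gives no verdict.

- **Cover:** The push ran at about 2 N, then stiffened to 21 N. In the pictures the cover then lay flat, with the pin at about x = -39 mm.
- **Knob:** The wing started about 0.65 rad out of line. The push in matched the spring (3.6 N at 5 mm) and reached the stop about 12 mm in at 18 N. I then turned it 1.57 rad with nothing blocking it.
- **Last checks:** After release the last pictures show the wing across the cover, and the arm is clear with no force on the wrist.
- **Weak check:** My two-camera estimate of the wing's height was rough. It gave 169 mm, where 180 mm was expected for a locked knob and 190 mm for one sprung out. It leans towards pushed in, but the depth and force readings are the better evidence.
- **Bystanders:** The arm was kept clear of the bottle, tin and block. I did not measure their positions again at the end.

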